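# Load the drying stand and set the air valve

### The arm

A 7-joint arm with a two-finger parallel gripper is mounted at the origin on the work surface. World frame = base frame: x ahead of the robot, y to its left, z up, the work surface at z = 0. Lengths are in mm, angles in rad, forces in N, time in s.
With the tool pointing down it reaches from about 400 to 925 mm from the base axis. Payload 4.1 kg.
Tool frame: the origin (TCP) lies on the centre line of the jaws, within the pads' length; the fingertips stand 8 mm ahead of it and the grasp point (between the pads) lies 11 mm behind it; z points along the fingers, y is the line along which they close (so a half turn about z gives the same grasp; the last joint's range is limited). The gripper opens to 85 mm and grips with 20 to 120 N. Pads are 22 mm wide; open, the fingers measure 114 mm over their backs; the gripper's body (76 mm by 85 mm) begins 54 mm behind the grasp point. The pads swing forward as they close: fully open they stand 13 mm farther back than shut.
Start: joints at [-1.311, 0.398, 0.045, 1.537, -0.019, 1.207, -0.051], TCP at [228.229, 608.649, 239.347] pointing down, gripper open.
Joint ranges: [-2.82, 2.82], [-0.49, 2.23], [-1.37, 1.46], [0, 2.46], [-1.36, 4.5], [0.23, 2], [-2.94, 2.94]. Speed limits (rad/s): [2.57, 2.57, 3.14, 3.14, 3.14, 3.14, 3.14].

### API

Orientations are given as a rotation vector (axis times angle).
In Python, from workcell import manip, sensors, vision gives the robot as it stands. The module is installed in compiled form; this text tells all that it offers. Calls block until the motion is done:
- manip.move_pose(position, orientation): joint-space move of the TCP to a pose.
- manip.servo_line(position, attitude=None, velocity=150): straight line of the TCP; attitude=None keeps the orientation; velocity is the mean speed in mm/s.
- manip.move_joints(angles): joint-space move.
- manip.command_gripper(opening, squeeze=None): opening from 0.0 (shut) to 1.0 (fully open); squeeze is the grip in N (None keeps the last); returns when the fingers have stopped.
- manip.wait(seconds).
- manip.ik(position, orientation): joint angles nearest the present ones, or None.
- sensors.get_state(): the state.
- vision.camera(name): name is "side" or "top"; returns (picture, depth): 384x512x3 uint8, red, green, blue; 384x512 float32, mm along the optical axis (not along the pixel's ray), 0 where there is no reading.
- vision.calibration(name): a dict with "fov_y" (degrees; the focal length in pixels is half the picture's height over the tangent of half this angle, whatever the lens; pixels are square), "cx", "cy" (the principal point, pixels), "cam_to_world" (4x4, takes a point from camera to world coordinates). Camera axes: x right, y down, z forward; pixel columns grow to the right and rows downward; lengths in mm; the calibration is good to about 2 mm. A picture is of the moment at which its call begins. calibration takes no time and is no camera call.
A pose or a line that the arm cannot do raises manip.IKError and nothing moves.
- manip.finish_job(): hands the job in; it is judged then, once.
The state is a dict: "time": time; "joint_pos": joint angles; "joint_velocities": joint speeds; "effort": joint torques, N m; "tool_pos": TCP position; "tcp_rot": TCP orientation; "force": force on the tool from outside, world axes, zero at the start; "moment": the same for the moment, N m; "width": opening from 0.0 (shut) to 1.0 (fully open); "finger_force": force on a finger pad.
Only numpy, scipy, OpenCV 4.12 (cv2) and the standard library are available. Lean on these libraries where they do the work, as an engineer would, in place of code of your own. Each camera call takes 0.05 s, during which the arm holds its last target. There are 200 camera calls.

### The job

First put the loose parts cassette squarely on top of the pile on the blue drying stand and let go of it. Then, by the red handle, turn the air valve's black wheel clockwise until it is closed against its stop, and from there back it off (anticlockwise) exactly two full turns. Finish while still holding the red handle in the gripper with the wheel at rest, and leave the yellow die box, the jar and the screwdriver alone.

Things in the scene. Friction and masses are not known exactly. Their poses are not given: they have to be found in the camera images.
- loose_cassette: The cassette to be stacked: flat closed aluminium parts cassette, rigid, 58 x 58 x 16 mm (x, y, z), dark seam round the side and a grid of black holes on top, about 90 g; origin at the centre of its underside, x and y along its sides, z up. It lies flat on the bench between the stand and the valve, at any yaw.
- upper_cassette: Top one of the two cassettes already piled on the stand: flat closed aluminium parts cassette, rigid, 58 x 58 x 16 mm (x, y, z), dark seam round the side and a grid of black holes on top, about 90 g; origin at the centre of its underside, x and y along its sides, z up. The loose cassette goes on top of it, edges flush (its underside 16 mm above this origin). Loose: it can be knocked askew.
- lower_cassette: Bottom cassette of the pile, resting on the stand: flat closed aluminium parts cassette, rigid, 58 x 58 x 16 mm (x, y, z), dark seam round the side and a grid of black holes on top, about 90 g; origin at the centre of its underside, x and y along its sides, z up.
- stand: Blue drying stand, 80 x 80 x 20 mm block fixed to the bench, left or right of the robot; origin at the centre of its underside, x and y along its sides. The two cassettes stand on its middle, parallel to its sides: pile top 52 mm above the bench.
- valve_wheel (a joint): Turn of the air valve's wheel in rad: 0 = closed, at its hard stop; grows anticlockwise seen from above (opening), 6.283 per full turn; 12.566 = two turns open; upper stop at three turns (18.85). It starts somewhere between 1.5 and 6.5. The wheel does not rise or sink; it needs about 0.08 N m (some 2 N at the handle) and stays where it is left.
- valve: Air valve: fixed grey block 90 x 90 x 45 mm, across the robot from the stand (left or right), turned up to 0.6 rad; origin at the centre of its underside. The red handle stands on its -x side, above the red mark on the block, when closed (and again at one and two turns).
- wheel_axis (a point): Point on the wheel's vertical axis, above the block's middle, 115 mm above the bench, at half height of the red handle. Wheel: black, 112 mm across, rim 12 mm thick with its top 91 mm above the bench, three spokes, hub top at 93 mm.
- handle: Upright red cylindrical handle on the rim of the wheel, 18 mm in diameter and 40 mm tall (from 95 to 135 mm above the bench); origin at its middle, 115 mm up and 50 mm from the wheel's axis. Grip it firmly (30 N or more), or it slips out sideways. It spins freely about its own vertical axis, so a gripper holding it from above can carry it round in circles without turning.
- die_box: Bystander: flat yellow die box, 100 x 150 x 25 mm, on the far side of the bench; origin at the centre of its underside. Not to be moved.
- oil_jar: Bystander: small amber jar with black cap, 36 mm in diameter, 50 mm tall, on the far side; origin at the centre of its underside. Not to be moved.
- screwdriver: Bystander: green screwdriver, 130 mm long, lying on the bench near the robot, under 30 mm high. Not to be moved.

How it is judged (in metres and radians):
On the way, in this order (a step that is already met when the one before it is completed fails the run):
1. the loose cassette lies squarely on the pile on the stand, let go (horizontal distance between loose_cassette and upper_cassette below 0.006 m and z of loose_cassette in the frame of upper_cassette between 0.013 and 0.019 m and angle between each of loose_cassette, upper_cassette's own z axis and vertical below 0.08 rad and (angle between the x axis of loose_cassette and the x axis of upper_cassette, either way round below 0.12 rad or angle between the x axis of loose_cassette and the y axis of upper_cassette, either way round below 0.12 rad) and horizontal distance between upper_cassette and lower_cassette below 0.006 m and z of upper_cassette in the frame of lower_cassette between 0.013 and 0.019 m and (angle between the x axis of upper_cassette and the x axis of lower_cassette, either way round below 0.12 rad or angle between the x axis of upper_cassette and the y axis of lower_cassette, either way round below 0.12 rad) and horizontal distance between lower_cassette and stand below 0.01 m and contact force between the fingers and loose_cassette below 0.1 N and contact force between the fingers and upper_cassette below 0.1 N and contact force between the fingers and lower_cassette below 0.1 N and linear speed of loose_cassette below 0.02 m/s), for 0.2 s.
2. the valve is closed against its stop (value of joint valve_wheel below 0.1 rad), for 0.1 s.
At the end, for the whole second after the job is handed in: Wheel at rest two turns open from its stop (within 0.22 rad), fingers pressing the red handle with over 4 N; the cassettes in one pile on the stand, untouched, flat, each within 6 mm and 0.12 rad of square on the one below, the lowest within 10 mm of the stand's middle (all of step 1 and value of joint valve_wheel between 12.346 and 12.786 rad and velocity of joint valve_wheel between -0.1 and 0.1 rad/s and contact force between the fingers and handle above 4 N); the arm keeps its last pose, push and grip.
It fails at once if a bystander (die box, jar, screwdriver) is moved more than 20 mm (distance of any of die_box, oil_jar, screwdriver from where it was at the start of the episode above 0.02 m).
It also fails if it takes over 67 s, if anything falls off the work surface, if the arm or the gripper's body presses on something with over 40 N, if the wrist force passes 120 N, or if a joint passes its speed limit or range.

## Working session

There is one attempt and no reset: what is moved stays moved. The work goes in short steps, each a Python script; the robot and the scene stay as the last script left them, time stands still between calls to the robot, and variables do not carry over. Pictures are saved under pics/ and viewed, at most 10 in all, crops included, and the job is handed in when it is done.

```bash
mkdir -p pics
cat > h.py <<'E'
import numpy as np, cv2
from workcell import manip, sensors, vision
def snap(n):
    p,d=vision.camera(n); np.savez(f'{n}.npz',p=p,d=d); return p,d
def rays(n):
    c=vision.calibration(n); f=192/np.tan(np.radians(c['fov_y'])/2)
    return f,c['cx'],c['cy'],np.array(c['cam_to_world'])
def pix2plane(n,uv,z):
    f,cx,cy,T=rays(n); uv=np.atleast_2d(uv).astype(float)
    r=np.c_[(uv[:,0]-cx)/f,(uv[:,1]-cy)/f,np.ones(len(uv))]@T[:3,:3].T
    return T[:3,3]+r*((z-T[2,3])/r[:,2])[:,None]
def cloud(n,d):
    f,cx,cy,T=rays(n); v,u=np.mgrid[:384,:512]
    P=np.stack([(u-cx)/f*d,(v-cy)/f*d,d],-1)@T[:3,:3].T+T[:3,3]
    P[d==0]=np.nan; return P
E
python3 - <<'E'
from h import *
a=[]
for n in('top','side'):
    p,d=snap(n); cv2.imwrite(f'pics/{n}0.png',p[:,:,::-1])
    print(n,rays(n), {k:v for k,v in vision.calibration(n).items() if k!='cam_to_world'},(d==0).mean())
s=sensors.get_state(); print(s['tcp_rot'],s['time'],s['width'],s['force'],s['finger_force'])
E
```

```text
top (np.float64(419.7140111111073), 263.39701223124234, 186.94139572997315, array([[ 1.57100799e-02, -9.98394558e-01,  5.44196679e-02,
         4.73538392e+02],
       [-9.99768434e-01, -1.48845935e-02,  1.55411611e-02,
        -9.26578295e+00],
       [-1.47061961e-02, -5.46512190e-02, -9.98397202e-01,
         1.01546430e+03],
       [ 0.00000000e+00,  0.00000000e+00,  0.00000000e+00,
         1.00000000e+00]])) {'fov_y': 49.163863577719184, 'cx': 263.39701223124234, 'cy': 186.94139572997315} 0.0037638346354166665
side (np.float64(358.7053524250245), 245.95346504292095, 195.12263685920627, array([[ 7.56671556e-01, -4.42446603e-01,  4.81341001e-01,
         1.71190324e+02],
       [-6.53785721e-01, -5.08096114e-01,  5.60716122e-01,
        -4.47218252e+02],
       [-3.51945144e-03, -7.38971814e-01, -6.73727149e-01,
         5.96648779e+02],
       [ 0.00000000e+00,  0.00000000e+00,  0.00000000e+00,
         1.00000000e+00]])) {'fov_y': 56.316568002881546, 'cx': 245.95346504292095, 'cy': 195.12263685920627} 0.00396728515625
[-5.60281912e-01 -3.09102157e+00  2.77667125e-03] 0.1 0.9992839273445503 [-0.23195657 -0.44371632  0.41826339] 0.0
```

View pics/top0.png

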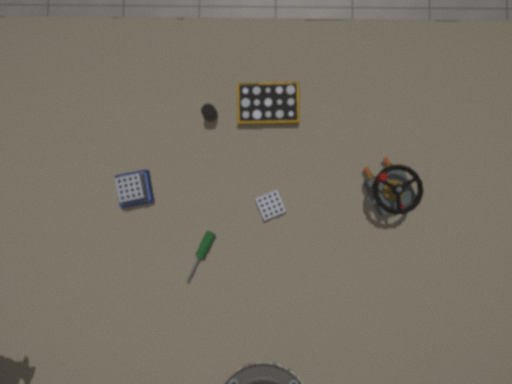

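View pics/side0.png

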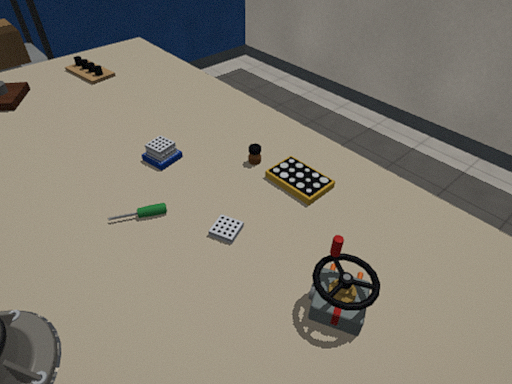

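The top view shows the stand and pile at about (133,188), the loose cassette at (271,205), and the wheel at (398,189) with its red handle at (383,177). The screwdriver is at (203,255), the jar at (209,112) and the die box at (268,103). The side view matches: pile (161,150), loose cassette (226,228), handle (337,246), wheel (346,281), and the block's red mark near (336,316).

```bash
cat > m.py <<'E'
from h import *
def rect(n,p,seed,z,lo,box=35):
    hsv=cv2.cvtColor(p,cv2.COLOR_RGB2HSV); u,v=seed
    m=((hsv[...,1]<lo[0])&(hsv[...,2]>lo[1])).astype(np.uint8)*255
    k=np.zeros_like(m); k[v-box:v+box,u-box:u+box]=255; m&=k
    m=cv2.morphologyEx(m,cv2.MORPH_CLOSE,np.ones((5,5)))
    cs,_=cv2.findContours(m,cv2.RETR_EXTERNAL,cv2.CHAIN_APPROX_NONE)
    c=max(cs,key=cv2.contourArea)[:,0]
    W=pix2plane(n,c,z)[:,:2].astype(np.float32)
    (x,y),(w,h),a=cv2.minAreaRect(W); return x,y,w,h,a
E
python3 - <<'E'
from m import *
for n in('top','side'):
    q=np.load(n+'.npz'); p,d=q['p'],q['d']; P=cloud(n,d); hsv=cv2.cvtColor(p,cv2.COLOR_RGB2HSV)
    for u,v in((60,60),(200,320),(330,250),(450,300),(330,150)) if n=='top' else((60,150),(200,300),(300,230),(450,330),(230,120)):
        print(n,(u,v),hsv[v,u],np.nanmedian(P[v-3:v+4,u-3:u+4].reshape(-1,3),0).round(1))
    S={'top':((131,187),(271,205)),'side':((160,147),(226,228))}[n]
    for (s,z) in zip(S,(52,16)):
        u,v=s; print(hsv[v-14:v+15:4,u-14:u+15:7].tolist() if z==16 else '')
        print(n,z,np.round(rect(n,p,s,z,(45,130),25),1))
    red=((hsv[...,0]<5)|(hsv[...,0]>175))&(hsv[...,1]>150)&(hsv[...,2]>60)
    N,L,st,c=cv2.connectedComponentsWithStats(red.astype(np.uint8))
    for i in range(1,N):
        if st[i,4]>4: print('red',st[i],c[i].round(1),np.nanmedian(P[L==i],0).round(1))
    big=cv2.resize(np.hstack([p[150:230,90:170],p[165:245,230:310],p[145:225,350:430]]) if n=='top' else np.hstack([p[120:180,130:190],p[200:260,196:256],p[230:340,290:400][:60]*1][:2]),None,fx=3,fy=3,interpolation=cv2.INTER_CUBIC)
    cv2.imwrite(f'pics/{n}z.png',big[:,:,::-1])
    # stand blue
    b=(hsv[...,0]>105)&(hsv[...,0]<130)&(hsv[...,1]>120); b[:, :100]=0; b[:100]=0
    ys,xs=np.where(b&(np.abs(P[...,2]-20)<6)); print('blue',len(xs))
    if len(xs): print(cv2.minAreaRect(pix2plane(n,np.c_[xs,ys],20)[:,:2].astype(np.float32)))
E
```

```text
top (60, 60) [ 18  42 122] [8.367e+02 5.153e+02 3.000e-01]
top (200, 320) [ 18  44 127] [2.085e+02 1.531e+02 2.000e-01]
top (330, 250) [ 17  41 130] [ 379.9 -155.4    0.6]
top (450, 300) [ 18  45 124] [ 2.669e+02 -4.406e+02  2.000e-01]
top (330, 150) [ 20  44 127] [ 6.209e+02 -1.538e+02  5.000e-01]

top 52 [521.2 318.   55.2  57.4  13.9]
[[[17, 38, 126], [17, 45, 129], [10, 6, 134], [9, 13, 134], [19, 42, 128]], [[14, 37, 130], [150, 2, 140], [114, 9, 140], [115, 10, 153], [19, 38, 128]], [[110, 10, 152], [107, 15, 123], [116, 14, 142], [120, 12, 127], [21, 40, 127]], [[108, 9, 141], [115, 10, 148], [120, 9, 145], [120, 11, 120], [20, 36, 126]], [[18, 27, 114], [120, 11, 157], [113, 14, 150], [116, 12, 154], [15, 20, 126]], [[22, 39, 124], [120, 7, 107], [116, 14, 147], [105, 15, 140], [30, 6, 123]], [[19, 39, 125], [111, 13, 138], [115, 12, 129], [8, 11, 96], [20, 43, 124]], [[20, 40, 126], [114, 10, 131], [16, 33, 99], [18, 41, 123], [19, 42, 128]]]
top 16 [486.5  -6.6  58.1  68.6  23.3]
red [378 173  10   8  58] [382.5 176.6] [ 546.3 -244.7  134.7]
blue 14
((526.3599243164062, 280
[... 634 characters left out ...]
], [94, 9, 189], [94, 10, 184], [107, 10, 173], [90, 5, 151]], [[114, 8, 157], [60, 5, 56], [108, 9, 143], [80, 20, 38], [38, 11, 90]], [[105, 8, 64], [120, 9, 171], [115, 9, 166], [113, 5, 186], [25, 44, 162]], [[20, 45, 85], [115, 18, 87], [105, 14, 71], [102, 16, 81], [19, 43, 167]], [[20, 39, 163], [19, 46, 151], [18, 30, 86], [20, 39, 151], [19, 43, 165]]]
side 16 [484.1  -8.  145.4 115.   49. ]
red [331 235  12  22 183] [336.3 245.5] [ 541.7 -249.8  124.9]
red [333 307   8  10  59] [336.8 311.6] [ 488.2 -309.2   45.5]
red [333 322   4   3   5] [334.8 323. ] [ 484.2 -314.3   21.5]
blue 250
((639.358154296875, 149.5124969482422), (133.99620056152344, 499.649169921875), 32.45877456665039)
```

View pics/topz.png

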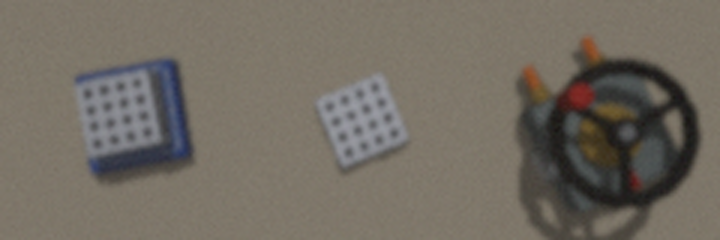

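The crop shows the pile and loose cassette as clear hole grids. The handle sits at the wheel's upper left, and the block's red mark is at full-picture pixel (401,206). Next I'll refine with tighter masks and fit the wheel circle.

```bash
cat >> m.py <<'E'
def rect2(n,p,d,seed,z,box=28,smax=27):
    "top face: grey & depth near z; corrected for the half pixel border"
    P=cloud(n,cv2.medianBlur(d,3)); hsv=cv2.cvtColor(cv2.GaussianBlur(p,(3,3),0),cv2.COLOR_RGB2HSV); u,v=seed
    m=((hsv[...,1]<smax)&(np.abs(P[...,2]-z)<6)).astype(np.uint8)*255
    k=np.zeros_like(m); k[v-box:v+box,u-box:u+box]=255; m&=k
    m=cv2.morphologyEx(m,cv2.MORPH_CLOSE,np.ones((5,5))); m=cv2.morphologyEx(m,cv2.MORPH_OPEN,np.ones((5,5)))
    cs,_=cv2.findContours(m,cv2.RETR_EXTERNAL,cv2.CHAIN_APPROX_NONE)
    c=max(cs,key=cv2.contourArea)[:,0]
    W=pix2plane(n,c,z)[:,:2].astype(np.float32)
    (x,y),(w,h),a=cv2.minAreaRect(W); return np.round([x,y,w,h,a],1)
E
python3 - <<'E'
from m import *
S={'top':((131,187),(271,205)),'side':((160,147),(226,228))}
for n in S:
    q=np.load(n+'.npz'); p,d=q['p'],q['d']; P=cloud(n,d); hsv=cv2.cvtColor(p,cv2.COLOR_RGB2HSV)
    for s,z in zip(S[n],(52,16)): print(n,z,rect2(n,p,d,s,z))
    # wheel
    m=(np.abs(P[...,2]-91)<5)&(hsv[...,2]<75); 
    if n=='top': m[:,:350]=0
    else: m[:230]=0
    ys,xs=np.where(m); W=pix2plane(n,np.c_[xs,ys],91)[:,:2].astype(np.float32)
    print(n,'wheel',cv2.minEnclosingCircle(W), np.nanmedian(P[m],0))
    mm=m.astype(np.uint8); h=max(cv2.findContours(mm,cv2.RETR_EXTERNAL,cv2.CHAIN_APPROX_NONE)[0],key=cv2.contourArea)[:,0]
    print(' ell',cv2.fitEllipse(pix2plane(n,cv2.convexHull(h)[:,0],91)[:,:2].astype(np.float32)))
    # stand: top face depth
    m=(np.abs(P[...,2]-20)<5)&(hsv[...,0]>105)&(hsv[...,0]<130)&(hsv[...,1]>100)
    ys,xs=np.where(m); k=(xs>100)&(xs<190)&(ys>130)&(ys<215)
    print(n,'stand',k.sum(),cv2.minAreaRect(pix2plane(n,np.c_[xs,ys][k],20)[:,:2].astype(np.float32)))
    # red mark, handle top
print('mark top',pix2plane('top',[(401,205.7)],45), 'side',pix2plane('side',[(336.8,311.6)],45))
print('handle top',pix2plane('top',[(382.5,176.6)],135),'side top',pix2plane('side',[(337.5,238)],135))
E
```

```text
top 52 [520.6 314.9  56.4  59.4  13.3]
top 16 [487.3 -10.9  57.8  57.8  22.8]
top wheel ((524.2532958984375, -289.17388916015625), 54.847442626953125) [ 520.1838558  -291.16551703   90.35165395]
 ell ((523.9519653320312, -289.16973876953125), (107.81293487548828, 109.08255767822266), 161.4927520751953)
top stand 65 ((520.0618896484375, 314.3482666015625), (73.68630981445312, 75.34815216064453), 10.647459030151367)
side 52 [517.7 311.5  61.5  63.3  14.7]
side 16 [484.3 -13.2  61.   59.6  23.4]
side wheel ((317.15814208984375, -156.36398315429688), 298.8631896972656) [ 514.7856908 -292.7650983   89.5860168]
 ell ((520.5879516601562, -292.45855712890625), (108.35848999023438, 110.17566680908203), 115.47836303710938)
side stand 147 ((515.8355102539062, 311.6728820800781), (79.22929382324219, 83.0844955444336), 15.155420303344727)
mark top [[ 487.96340901 -311.21232889   45.        ]] side [[ 490.45579453 -308.39748568   45.        ]]
handle top [[ 546.94736547 -244.76428244  135.        ]] side top [[ 547.28672134 -245.65074809  135.        ]]
```

```bash
cat >> h.py <<'E'
def down(ydeg):
    "tool down, closing line at ydeg (world)"
    f=np.radians(ydeg+90)/2; return np.pi*np.array([np.cos(f),np.sin(f),0])
def st():
    s=sensors.get_state(); print('t%.1f tcp %s F %s w %.3f ff %.1f'%(s['time'],np.round(s['tool_pos'],1),np.round(s['force'],1),s['width'],np.max(s['finger_force']))); return s
E
python3 - <<'E'
from h import *
for y in range(-360,360,90):
    a=[manip.ik(p,down(y+o)) for p,o in (((486,-12,10),23),((486,-12,120),113),((519,313,50),13.6))]
    print(y,[None if q is None else np.round(q,2).tolist() for q in a])
for y in range(-180,180,30):
    qs=[manip.ik((522+50*np.cos(t),-290.5+50*np.sin(t),108),down(y)) for t in np.radians(range(0,360,60))]
    print(y,[None if q is None else round(q[6],2) for q in qs], None if qs[0] is None else np.round(qs[0],2))
E
```

```text
-360 [[-0.52, 0.49, 0.56, 2.13, -0.44, 0.63, 0.74], [-0.55, 0.28, 0.57, 2.06, -0.2, 0.85, 2.11], [-0.87, 0.55, 0.34, 1.82, -0.24, 0.81, -0.17]]
-270 [[-0.39, 0.46, 0.4, 2.13, -0.3, 0.61, 2.19], [-1.02, 0.59, 1.27, 2.07, -0.68, 1.0, -2.14], [-0.68, 0.52, 0.09, 1.82, -0.06, 0.8, 1.25]]
-180 [[-0.96, 0.93, 1.26, 2.14, -1.12, 1.02, -1.79], [-0.8, 0.36, 0.88, 2.06, -0.36, 0.88, -0.88], [-0.45, 0.53, -0.21, 1.81, 0.14, 0.82, 2.65]]
-90 [[-0.6, 0.52, 0.66, 2.13, -0.53, 0.65, -0.74], [-0.67, 0.31, 0.72, 2.06, -0.27, 0.86, 0.6], [-1.02, 0.59, 0.55, 1.83, -0.4, 0.84, -1.61]]
0 [[-0.52, 0.49, 0.56, 2.13, -0.44, 0.63, 0.74], [-0.55, 0.28, 0.57, 2.06, -0.2, 0.85, 2.11], [-0.87, 0.55, 0.34, 1.82, -0.24, 0.81, -0.17]]
90 [[-0.39, 0.46, 0.4, 2.13, -0.3, 0.61, 2.19], [-1.02, 0.59, 1.27, 2.07, -0.68, 1.0, -2.14], [-0.68, 0.52, 0.09, 1.82, -0.06, 0.8, 1.25]]
180 [[-0.96, 0.93, 1.26, 2.14, -1.12, 1.02, -1.79], [-0.8, 0.36, 0.88, 2.06, -0.36, 0.88, -0.88], [-0.45, 0.53, -0.21, 1.81, 0.14, 0.82, 2.65]]
270 [[-0.6, 0.52, 0.66, 2.13, -0.53, 0.65, -0.74], [-0.67, 0.31, 0.72, 2.06, -0.27, 0.86, 0.6], [-1.02, 
[... 1245 characters left out ...]
t64(1.49), np.float64(1.37)] [-0.18  0.67  0.86  1.7  -0.58  1.04  1.4 ]
60 [np.float64(1.79), np.float64(1.8), np.float64(1.76), np.float64(1.79), np.float64(1.86), np.float64(1.83)] [-0.06  0.6   0.65  1.7  -0.42  0.99  1.79]
90 [np.float64(2.4), np.float64(2.33), np.float64(2.45), np.float64(2.64), np.float64(2.67), np.float64(2.56)] [-0.14  0.64  0.78  1.7  -0.52  1.02  2.4 ]
120 [np.float64(2.93), np.float64(2.9), np.float64(2.24), np.float64(2.33), np.float64(2.26), np.float64(2.21)] [-0.15  0.65  0.8   1.7  -0.53  1.02  2.93]
150 [np.float64(-2.52), np.float64(2.39), np.float64(-2.53), np.float64(-2.44), np.float64(-2.39), np.float64(-2.45)] [-0.36  0.93  1.26  1.71 -0.94  1.24 -2.52]
```

Run:
```python
from h import *
x,y=486,-12
manip.command_gripper(0.85,25)
manip.move_pose((x,y,110),down(23-90)); s=st(); f0=s['force'][2]
manip.servo_line((x,y,20),velocity=150)
for z in (16,13,10,7,4):
    manip.servo_line((x,y,z),velocity=40); s=st()
    if s['force'][2]-f0>3: manip.servo_line((x,y,s['tool_pos'][2]+3)); break
manip.command_gripper(0.0,25); st()
p,d=snap('side'); cv2.imwrite('pics/grip.png',cv2.resize(p[150:290,140:320],None,fx=4,fy=4,interpolation=cv2.INTER_CUBIC)[:,:,::-1])
```

```text
t2.8 tcp [486.5 -10.8 110. ] F [ 0.2  0.2 -0.9] w 0.852 ff 0.0
t3.8 tcp [486.4 -11.9  16.5] F [ 0.5 -0.2 -0. ] w 0.857 ff 0.0
t4.1 tcp [486.  -11.9  13. ] F [ 0.  -0.1 -1. ] w 0.844 ff 0.0
t4.3 tcp [485.8 -12.    9.8] F [ 0.6 -0.1  0.5] w 0.847 ff 0.0
t4.6 tcp [485.8 -12.    6.8] F [ 0.  -0.6 -0.2] w 0.851 ff 0.0
t4.8 tcp [485.8 -12.    3.8] F [-0.8 -0.4 -0.1] w 0.850 ff 0.0
t5.1 tcp [486.  -11.9   4.1] F [0.3 0.4 1.9] w 0.672 ff 27.3
```

View pics/grip.png

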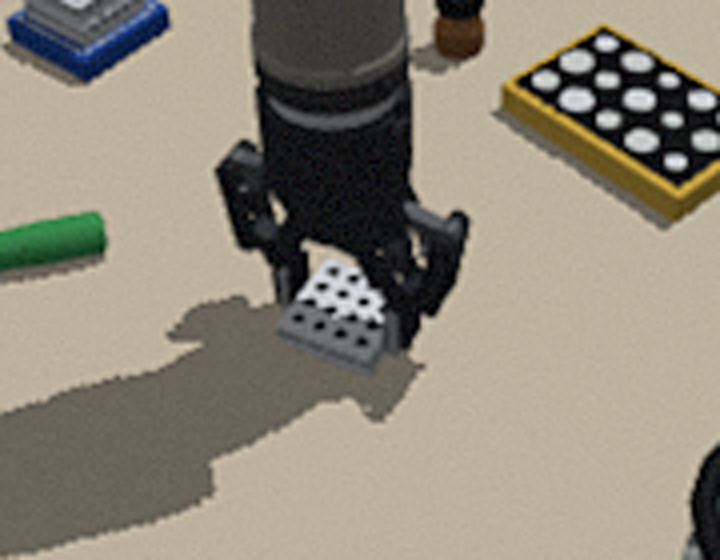

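The cassette is gripped between the pads at about (335,310) in the crop, with nothing else touched. I'll centre it on its other axis too, then look at it to get the camera bias in robot coordinates.

Run:
```python
from m import *
x,y=486,-12
manip.command_gripper(0.85)
manip.servo_line((x,y,60),velocity=200)
manip.move_pose((x,y,60),down(23))
manip.servo_line((x,y,6),velocity=120)
manip.command_gripper(0.0,25); s=st(); 
R=cv2.Rodrigues(np.array(s['tcp_rot']))[0]; print('yaw',np.degrees(np.arctan2(R[1,1],R[0,1])))
manip.command_gripper(0.85)
manip.servo_line((x,y,70),velocity=200)
manip.move_pose((430,230,180),down(23)); st()
for n,s in (('top',(271,205)),('side',(226,228))):
    p,d=snap(n); print(n,rect2(n,p,d,s,16))
    if n=='side': print(rect2(n,p,d,(160,147),52))
```

```text
t8.0 tcp [487.  -12.    6.9] F [0.7 0.  4.2] w 0.669 ff 27.6
yaw 22.9952174774496
t9.8 tcp [430.  228.3 179. ] F [0.2 0.6 0.3] w 0.852 ff 0.0
top [488.  -12.5  57.9  57.8  22.8]
side [484.7 -14.9  61.5  60.   23.3]
[518.6 312.1  62.9  62.6  13.9]
```

Run:
```python
from m import *
x,y=486,-12
manip.move_pose((x,y,70),down(23))
manip.servo_line((x,y,7),velocity=120)
manip.command_gripper(0.0,30); s=st(); zg=s['tool_pos'][2]
manip.servo_line((x,y,120),velocity=200)
X,Y=519.3,315.0
manip.move_pose((X,Y,110),down(13.6)); st()
manip.servo_line((X,Y,52+zg+6),velocity=120); manip.wait(0.2)
s=st(); f0=s['force'][2]; print(s['moment'])
for k in range(16):
    z=52+zg+5-0.7*k
    manip.servo_line((X,Y,z),velocity=20); s=sensors.get_state()
    if s['force'][2]-f0>3: break
print(k); st()
p,d=snap('side'); cv2.imwrite('pics/place.png',cv2.resize(p[90:200,90:240],None,fx=4,fy=4,interpolation=cv2.INTER_CUBIC)[:,:,::-1])
```

```text
t11.9 tcp [487.  -11.8   8. ] F [-0.   0.1  6.1] w 0.669 ff 32.8
t13.8 tcp [519.9 312.4 109.6] F [ 0.6  0.  -0.6] w 0.666 ff 32.3
t14.6 tcp [520.  315.3  67. ] F [ 0.3 -0.6 -1.1] w 0.672 ff 32.3
[-0.00459786  0.05847483  0.0542431 ]
8
t16.8 tcp [519.5 315.1  60.1] F [-2.8 -1.   5.1] w 0.669 ff 33.0
```

View pics/place.png

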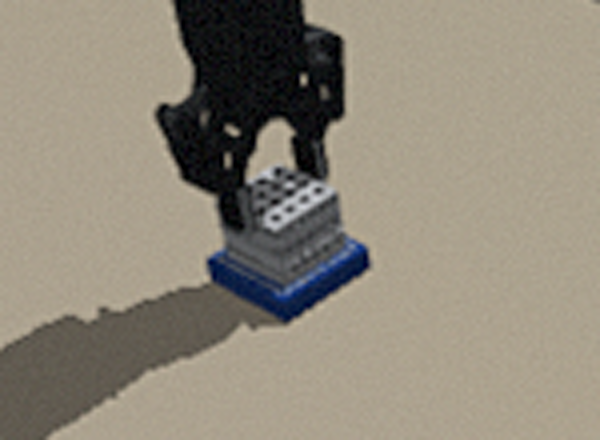

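The loose cassette sits flush on the pile at about (285,205) in the crop, both pads clear of the lower ones. Next I'll release, retreat towards the valve and check.

Run:
```python
from m import *
manip.command_gripper(0.80); st()
manip.servo_line((519.3,315,150),velocity=120)
manip.move_pose((540,-100,230),down(0)); manip.command_gripper(0.5); st()
for n,s in (('top',(129,186)),('side',(160,141))):
    p,d=snap(n); print(n,rect2(n,p,d,s,68))
im=np.load('side.npz')['p']
cv2.imwrite('pics/pile.png',cv2.resize(im[110:180,120:200],None,fx=8,fy=8,interpolation=cv2.INTER_CUBIC)[:,:,::-1])
```

```text
t17.1 tcp [519.2 315.   59.2] F [ 0.1 -0.3  1. ] w 0.797 ff 0.0
t20.0 tcp [540.1 -99.6 229.9] F [0.4 0.  0.7] w 0.498 ff 0.0
top [520.2 313.   58.   59.8  13.3]
side [516.8 309.5  61.9  62.8  14.6]
```

View pics/pile.png

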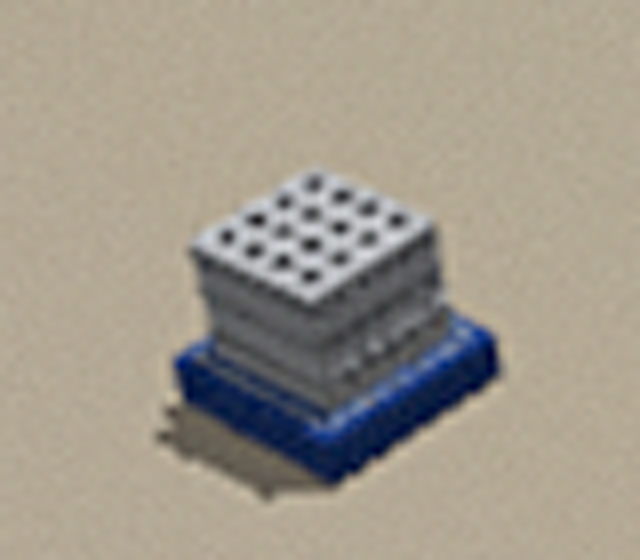

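The pile is square: the new top face is within about 2.3 mm of the old one in both views, well inside 6 mm. Now the handle.

```bash
cat > v.py <<'E'
from h import *
C=np.array([522.2,-289.2]); r=50.; Z=106
def pt(a): return (C[0]+r*np.cos(a),C[1]+r*np.sin(a),Z)
def ang():
    s=sensors.get_state(); d=np.array(s['tool_pos'][:2])-C; f=np.array(s['force'][:2]); a=np.arctan2(d[1],d[0])
    return a,np.hypot(*d),f@[-np.sin(a),np.cos(a)],f@[np.cos(a),np.sin(a)],s
E
python3 - <<'E'
from v import *
a=np.radians(62.8); x,y,_=pt(a)
manip.move_pose((x,y,170),down(0))
manip.servo_line((x,y,Z),velocity=100); st()
manip.command_gripper(0,60); st()
f0=ang()[2]
for k in range(3):
    a-=np.radians(15); manip.servo_line(pt(a),velocity=80); m=ang(); print(np.round([np.degrees(a),np.degrees(m[0]),*m[1:4]],2),m[4]['time'])
p,d=snap('side'); cv2.imwrite('pics/valve.png',cv2.resize(p[200:350,260:420],None,fx=4,fy=4,interpolation=cv2.INTER_CUBIC)[:,:,::-1])
E
```

```text
t21.5 tcp [ 545.4 -244.9  106.4] F [ 0.5 -0.5 -0.4] w 0.502 ff 0.0
t21.9 tcp [ 546. -245.  107.] F [0.  0.9 4.2] w 0.195 ff 58.5
[47.8  46.05 50.67 -1.91  1.76] 22.2083
[32.8  31.36 51.11 -1.08  2.65] 22.525
[17.8  16.64 51.46 -2.3   3.23] 22.8417
```

View pics/valve.png

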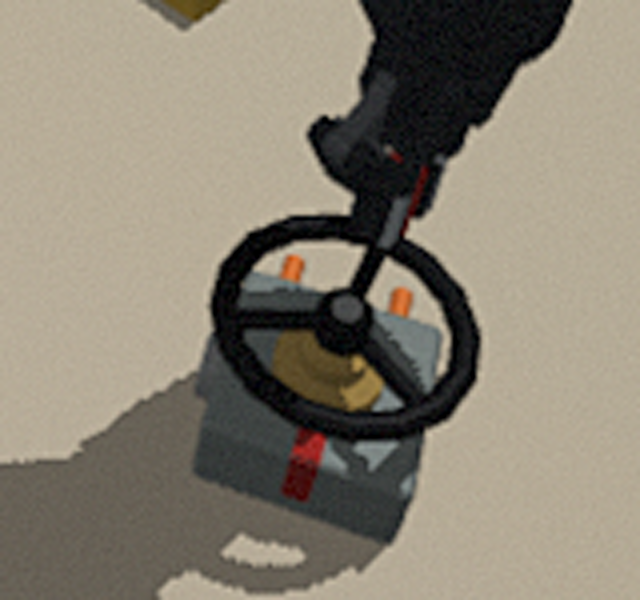

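The gripper holds the red handle at about (420,195) in the crop, and the wheel has turned with it. I'll carry on clockwise to the stop.

Run:
```python
from v import *
a=np.radians(17.8); L=[]; f0=0
while np.degrees(a)>-175:
    a-=np.radians(15 if np.degrees(a)>-120 else 5); manip.servo_line(pt(a),velocity=90); m=ang(); L.append(m[4]['tool_pos'][:2])
    print(np.round([np.degrees(a),np.degrees(m[0]),*m[1:4],m[4]['time']],1))
    if abs(m[2])>14: break
np.save('L.npy',L)
A=np.array(L); k=np.linalg.lstsq(np.c_[2*A,np.ones(len(A))],(A**2).sum(1),rcond=None)[0]; print(k[:2],np.sqrt(k[2]+k[:2]@k[:2])); st()
```

```text
[ 2.8  1.7 51.7 -1.7  5.4 23.2]
[-12.2 -13.6  51.8  -1.6   6.7  23.5]
[-27.2 -29.1  51.8  -2.6   5.3  23.8]
[-42.2 -44.6  51.7  -0.9   4.6  24.1]
[-57.2 -59.8  51.5  -1.4   3.5  24.4]
[-72.2 -74.7  51.1  -2.    1.8  24.6]
[-87.2 -89.3  50.7  -1.6   0.2  24.9]
[-102.2 -103.9   50.2   -2.1    0.5   25.2]
[-117.2 -118.6   49.8   -1.    -1.1   25.5]
[-132.2 -133.5   49.3   -2.7   -2.6   25.8]
[-137.2 -137.9   49.2   -1.3   -2.2   26.1]
[-142.2 -142.7   49.1   -0.6   -2.1   26.3]
[-1.472e+02 -1.477e+02  4.890e+01  1.000e-01 -1.800e+00  2.660e+01]
[-152.2 -151.4   48.8    1.8   -2.7   26.8]
[-157.2 -151.5   48.8   13.5   -3.3   27.1]
[-162.2 -151.6   48.8   24.    -3.4   27.3]
[ 523.91817226 -289.91008486] 50.00163270161858
t27.3 tcp [ 479.3 -312.4  107.2] F [ 14.4 -19.6 -13.1] w 0.191 ff 59.7
```

```bash
sed -i 's/^C=.*/C=np.array([523.9,-289.9]); r=50.; Z=107/;s/Z=106//' v.py
python3 - <<'E'
from v import *
manip.wait(0.2)
a0=ang()[0]; print(np.degrees(a0)); prev=a0; tot=0; L=[]
for a in np.radians(np.arange(20,721,20)):
    manip.servo_line(pt(a0+a),velocity=80); m=ang()
    tot+=(m[0]-prev+np.pi)%(2*np.pi)-np.pi; prev=m[0]; L.append(m[4]['tool_pos'][:2])
    if round(np.degrees(a))%80==0: print(np.round([np.degrees(a),np.degrees(tot),*m[1:4],m[4]['time']],1))
    if abs(m[2])>15 or abs(m[3])>25: print('force',m[1:4]); break
manip.wait(0.3); m=ang(); print(np.degrees(m[0]-a0),m[1:4]); st()
A=np.array(L); k=np.linalg.lstsq(np.c_[2*A,np.ones(len(A))],(A**2).sum(1),rcond=None)[0]; print(k[:2],np.sqrt(k[2]+k[:2]@k[:2]))
p,d=snap('side'); cv2.imwrite('pics/end.png',cv2.resize(p[200:350,260:420],None,fx=4,fy=4,interpolation=cv2.INTER_CUBIC)[:,:,::-1])
E
```

```text
-153.27947931643521
[80.  80.1 50.   2.1  2.7 29.1]
[160.  162.8  50.1   1.5   0.2  30.6]
[240.  242.8  50.    1.6  -1.3  32. ]
[320.  319.7  50.    1.6  -0.8  33.5]
[400.  400.4  50.    2.5   1.3  35. ]
[480.  482.4  50.    1.6   2.   36.4]
[ 5.600e+02  5.631e+02  5.010e+01  1.900e+00 -4.000e-01  3.790e+01]
[640.  641.2  50.    2.2  -3.7  39.4]
[720.  719.6  49.9   1.7   0.8  40.8]
-0.6822284010035343 (np.float64(49.93249521493783), np.float64(1.8020734506718306), np.float64(0.44017772668386423))
t41.1 tcp [ 479.  -311.8  107. ] F [ 0.4 -1.8  6.2] w 0.193 ff 61.8
[ 523.9378268  -289.85534001] 50.01750089876274
```

View pics/end.png

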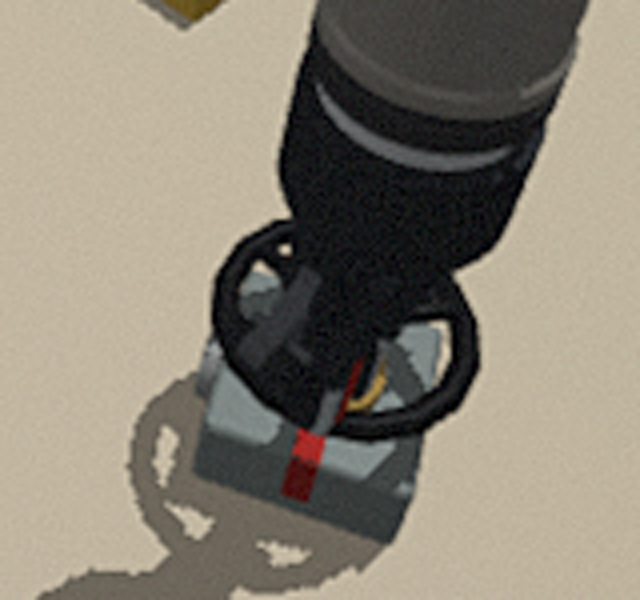

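The wheel is back with the handle, held at about (350,390) in the crop, above the red mark at (305,460). It has turned 719.3° from the stop and is at rest, gripped with 60 N, so I'm handing in.

```bash
python3 -c "
from h import *
print(manip.finish_job())"
```

```text
the job is handed in; nothing more can be done
None
```

The job is handed in, with no verdict returned: the loose cassette is on the pile about 2 mm off centre, and the valve was closed to its stop and backed off 719.3° (two turns are 720°), with the red handle still gripped at about 60 N and about 41 s used.

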